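Close the sharps container and lock its hatch

ROBOT

A 7-joint arm with a two-finger parallel gripper is mounted at the origin on the work surface. World frame = base frame: x ahead of the robot, y to its left, z up, the work surface at z = 0. Lengths are in mm, angles in rad, forces in N, time in s.
With the tool pointing down it reaches from about 425 to 875 mm from the base axis. Payload 4.7 kg.
Tool frame: the origin (TCP) lies at the centre of the arm's flange, where the gripper is bolted on; the fingertips stand 173 mm ahead of it and the grasp point (between the pads) lies 155 mm ahead of it; z points along the fingers, y is the line along which they close (so a half turn about z gives the same grasp; the last joint's range is limited). The gripper opens to 85 mm and grips with 20 to 120 N. Pads are 22 mm wide; open, the fingers measure 114 mm over their backs; the gripper's body (76 mm by 85 mm) begins 54 mm behind the grasp point. The pads swing forward as they close: fully open they stand 13 mm farther back than shut.
Start: joints at [1.323, 0.321, -0.07, 1.45, 0.023, 1.371, -0.057], TCP at [168.215, -627.862, 404.749] pointing down, gripper open.
Joint ranges: [-2.86, 2.86], [-0.3, 2.09], [-1.38, 1.24], [0.06, 2.45], [-1.56, 4.7], [0.09, 2.05], [-2.69, 2.69]. Speed limits (rad/s): [2.57, 2.57, 3.14, 3.14, 3.14, 3.14, 3.14].

INTERFACE

Orientations are given as a 3x3 rotation matrix whose columns are the frame's x, y, z axes.
In Python, from bench import observe, camera, camera_params, finish_job gives the robot as it stands.
- The arm moves only by the tool step_arm, never from a script. Its arguments are lists of equal length, an entry for each row: "dp": the shift along the tool's x, y, z in units of 0.2 m (1.0 is 0.2 m), a list of three; "twist": the turn, a rotation vector about the tool's x, y, z in units of 180 degrees (1.0 is 180 degrees), a list of three. In form: {"dp": [[dx, dy, dz], ...], "twist": [[rx, ry, rz], ...]}. A call has 1 to 8 rows; each row is the pose to reach, as a shift and turn from the pose commanded when the call began, along the tool's axes at that moment, turning the shorter way round; what a row does not reach only later rows make up. A row lasts 1/8 s, in which the tool goes at most 62.5 mm and 10.7 degrees, less where a joint would pass 70% of its speed; a pose out of reach is approached as far as the arm can. A call with a number of a shift or a turn outside -1 to 1 is refused whole. A call with a gripper value outside its range is refused whole. "fingers" is the opening, from 0 (shut) to 1 (fully open), set as the call begins (left out, the last holds). The fingers move at their own pace and stop on an object; "squeeze" is the grip in N (left out, the last holds). Time passes only in rows, so rows that repeat a pose let the fingers close. It gives the time, the measured TCP pose, the force, the opening and the grip force at its end, in the units of the state.
- observe(): the state, without advancing time (a new reading comes with each control period).
- camera(name): name is "scene" or "top"; returns the picture (400x640x3 uint8, red, green, blue); there is no depth.
- camera_params(name): a dict with "vfov" (degrees; the focal length in pixels is half the picture's height over the tangent of half this angle, whatever the lens; pixels are square), "cx", "cy" (the principal point, pixels), "extrinsics" (4x4, takes a point from camera to world coordinates). Camera axes: x right, y down, z forward; pixel columns grow to the right and rows downward; lengths in mm; the calibration is good to about 2 mm. A picture is of the moment at which its call begins. camera_params takes no time and is no camera call.
- finish_job(): hands the job in; it is judged then, once.
The state is a dict: "time": time; "joints": joint angles; "qd": joint speeds; "joint_torque": joint torques, N m; "tool_pos": TCP position; "tcp_rot": TCP orientation; "force": force on the tool from outside, world axes, zero at the start; "torque": the same for the moment, N m; "gripper_width": opening from 0.0 (shut) to 1.0 (fully open); "grip_force": force on a finger pad.
Only numpy, scipy, OpenCV 4.12 (cv2) and the standard library are available. Lean on these libraries where they do the work, as an engineer would, in place of code of your own. Each camera call takes 0.05 s, during which the arm holds its last target. There are 200 camera calls.

TASK

Close the full sharps container for disposal: slide its hatch fully shut along the rails, then turn the lock knob clockwise (seen from above) until it clicks past its detent and the bolt stays out. Stop soon after the click, without forcing the knob on towards its end stop, and leave the things beside the container alone.

Things in the scene. Friction and masses are not known exactly. Their poses are not given: they have to be found in the camera images.
- bin: Yellow sharps container, fixed to the bench, 200 (x) by 300 (y) by 125 mm high; red lid, 212 by 312 mm, flat top at 135 mm. Origin: centre of the underside, z up, y along its length. Along +y on the lid: the sliding hatch between two low rails (11 mm above the lid, outer faces at x = +-53 mm), then the round lock housing with the knob at y = +105 mm.
- hatch (a joint): Travel of the red hatch along the container's +y, in m: 0 wide open, 0.075 fully shut, at a hard stop. Starts 45 to 75 mm short of shut, slides with about 3 N of friction and stays where it is left. Its plate is 84 by 86 by 5 mm, top at 140.5 mm; its edges run under the lips of the rails.
- hatch_grip (a point): Point in the hatch's upright grip fin, at its middle, 7 mm below its top (163.5 mm above the bench). Axes as the container's. The fin is 12 mm thick along y, 40 mm long along x and stands 30 mm above the hatch plate, up to 170.5 mm. With the hatch shut this point is at the container's x = 0, y = 0.
- knob_grip (a point): Point on the axis of the red knob, 8 mm below the top of its grip wing (179 mm above the bench). z up, x along the wing, y through its thickness; it turns with the knob. The wing is 46 mm long, 14 mm thick, 30 mm high (157 to 187 mm above the bench), on a disc of 56 mm diameter, 8 mm high. It starts at any of some 1.1 rad of angles.
- lock (a point): Centre of the lock housing's top (64 mm diameter, 149 mm above the bench), fixed, on the knob's axis. Turned clockwise, the knob (friction 0.04 N m) meets a spring detent whose top lies 1.8 to 2.25 rad from the start; no angle seen tells where. From 0.3 rad before the top 0.15 to 0.3 N m resists (let go: it springs back); past the top the spring drives it on 0.25 rad: the click.
- bolt_tip (a point): Front end of the steel bolt (14 mm wide, 6 mm high, axis 145.5 mm above the bench) that slides out of the housing along the container's -y. Its y in the container's frame: +55 mm unlocked, moving only from 0.5 rad before the detent's top, about +51 at the top, about +47 after the click. Beyond +41 (0.55 rad past the top) the lock is over-driven; the end stop is 0.85 rad past the top.
- spray: Bystander: white bottle, 52 mm diameter, 150 mm high, loose beside the container. Origin: centre of its underside.
- dish: Bystander: white bowl, 90 mm diameter, 40 mm high, loose beside the container. Origin: centre of its underside.
- jar: Bystander: small amber glass jar, 48 mm diameter, 60 mm high, loose on the bench on the far side (+x) of the container. Origin: centre of its underside.

How it is judged (in metres and radians):
On the way, in this order (a step that is already met when the one before it is completed fails the run):
1. the hatch is slid fully shut, while the bolt is still in (value of joint hatch above 0.071 m and y of bolt_tip in the frame of bin above 0.052 m), for 0.2 s.
2. the knob is turned past its detent and the bolt is out, with the hatch shut (value of joint hatch above 0.071 m and y of bolt_tip in the frame of bin below 0.0485 m), for 0.2 s.
At the end, for the whole second after the job is handed in: The hatch is shut (at most 4 mm short of its 75 mm stop) and the bolt stays out past the detent, its tip below y = +48.5 mm in the container's frame (all of step 2); the robot touches nothing.
It fails at once if the knob is forced on well past its click (bolt tip beyond y = +41 mm in the container's frame, some 0.55 rad past the top of the detent) (y of bolt_tip in the frame of bin below 0.041 m).
It fails at once if the white bottle is knocked or shifted by more than 20 mm (distance of spray from where it was at the start of the episode above 0.02 m).
It fails at once if the white bowl is knocked or shifted by more than 20 mm (distance of dish from where it was at the start of the episode above 0.02 m).
It fails at once if the amber jar is knocked or shifted by more than 20 mm (distance of jar from where it was at the start of the episode above 0.02 m).
It also fails if it takes over 70 s, if anything falls off the work surface, if the arm or the gripper's body presses on something with over 40 N, if the wrist force passes 120 N, or if a joint passes its speed limit or range.

## Working session

There is one attempt and no reset: what is moved stays moved. The work goes in short steps, Python scripts to look and compute and a tool call to move; the robot and the scene stay as the last step left them, time stands still between calls to the robot, and variables do not carry over. Pictures are saved under pics/ and viewed, at most 13 in all, crops included, and the job is handed in when it is done.

Besides the shell and the picture viewer there is one more tool, called after "Call:" as a command line: name --argument value ..., lists and objects as JSON in quotes. step_arm: Moves the arm, as the interface text tells. Its arguments: {"type":"object","properties":{"dp":{"type":"array","items":{"type":"array","items":{"type":"number","minimum":-1,"maximum":1}}},"twist":{"type":"array","items":{"type":"array","items":{"type":"number","minimum":-1,"maximum":1}}},"fingers":{"type":"number"},"squeeze":{"type":"number"}},"required":["dp","twist"]}

```bash
mkdir -p pics; python3 - <<'E'
from bench import *
import cv2,numpy as np
for n in("scene","top"):
    im=camera(n); cv2.imwrite(f"pics/{n}0.png",im[...,::-1]); p=camera_params(n); print(n,p["vfov"],p["cx"],p["cy"],np.round(p["extrinsics"],4).tolist())
o=observe();print(o["time"],o["tool_pos"],np.round(o["tcp_rot"],4))
E
```

```text
scene 54.21714989705084 322.4916752780403 203.11289372359954 [[-0.5187, 0.7032, -0.4863, 1096.2299], [0.8549, 0.4353, -0.2824, 338.907], [0.0131, -0.5622, -0.8269, 972.0274], [0.0, 0.0, 0.0, 1.0]]
top 56.84995420197986 320.5621146682964 198.72563103677575 [[0.0082, -0.9789, 0.2042, 452.373], [-1.0, -0.0076, 0.004, 36.5005], [-0.0024, -0.2042, -0.9789, 912.9556], [0.0, 0.0, 0.0, 1.0]]
0.1 [ 168.18574644 -627.6669856   403.72963107] [[ 9.659e-01  2.589e-01 -5.000e-04]
 [ 2.589e-01 -9.659e-01  1.600e-03]
 [-1.000e-04 -1.700e-03 -1.000e+00]]
```

View pics/top0.png

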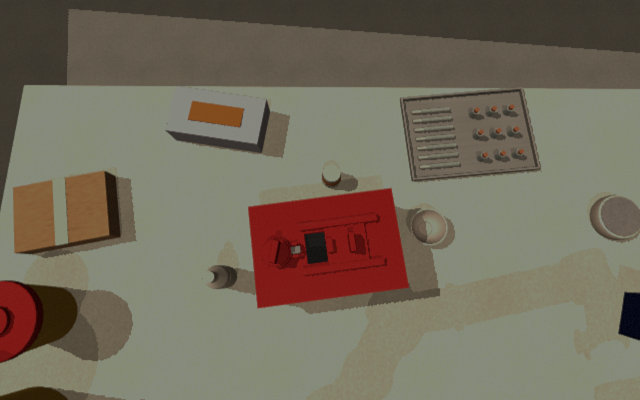

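View pics/scene0.png

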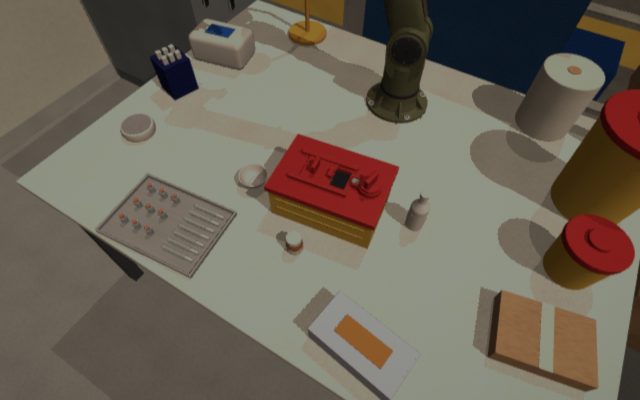

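The top view shows the bin lid with corners near (249,207), (393,190), (407,288), (259,305). The knob is near (280,250) and the hatch fin near (352,241), so the bin's +y points left. The jar is at (331,175), the bowl at (430,227) and the bottle at (218,277).

```bash
cat > h.py <<'E'
import cv2,numpy as np
from bench import *
def K(n):
    p=camera_params(n); f=200/np.tan(np.radians(p["vfov"]/2)); return f,p["cx"],p["cy"],np.array(p["extrinsics"])
def cast(n,uv,z):
    f,cx,cy,E=K(n); uv=np.atleast_2d(np.float64(uv)); d=np.c_[(uv[:,0]-cx)/f,(uv[:,1]-cy)/f,np.ones(len(uv))]@E[:3,:3].T
    return E[:3,3]+d*((z-E[2,3])/d[:,2])[:,None]
def proj(n,P):
    f,cx,cy,E=K(n); c=(np.atleast_2d(P)-E[:3,3])@E[:3,:3]; return np.c_[c[:,0]/c[:,2]*f+cx,c[:,1]/c[:,2]*f+cy]
def crop(n,im,u,v,w,h,s,fn):
    c=im[v:v+h,u:u+w]; c=cv2.resize(c,None,fx=s,fy=s,interpolation=cv2.INTER_CUBIC); c=np.clip(255*(c/255.)**.6,0,255).astype(np.uint8); cv2.imwrite(fn,c)
E
python3 - <<'E'
from h import *
im=cv2.imread("pics/top0.png"); h=cv2.cvtColor(im,cv2.COLOR_BGR2HSV)
m=(((h[...,0]<8)|(h[...,0]>172))&(h[...,1]>150)&(h[...,2]>60)).astype(np.uint8)
m[:, :200]=0
cs,_=cv2.findContours(m,0,2); c=max(cs,key=cv2.contourArea)[:,0]
P=cast("top",c,135)[:,:2].astype(np.float32); r=cv2.minAreaRect(P); print(r); print(cv2.boxPoints(r))
im2=cv2.imread("pics/scene0.png")
crop("top",im,240,185,175,125,4.5,"pics/t1.png"); crop("scene",im2,262,130,142,115,5,"pics/s1.png")
E
```

```text
((513.647705078125, 26.892410278320312), (210.8221435546875, 311.3880920410156), 8.039949417114258)
[[ 387.49683  166.31294]
 [ 431.04868 -142.01445]
 [ 639.7986  -112.52812]
 [ 596.2467   195.79927]]
```

View pics/t1.png

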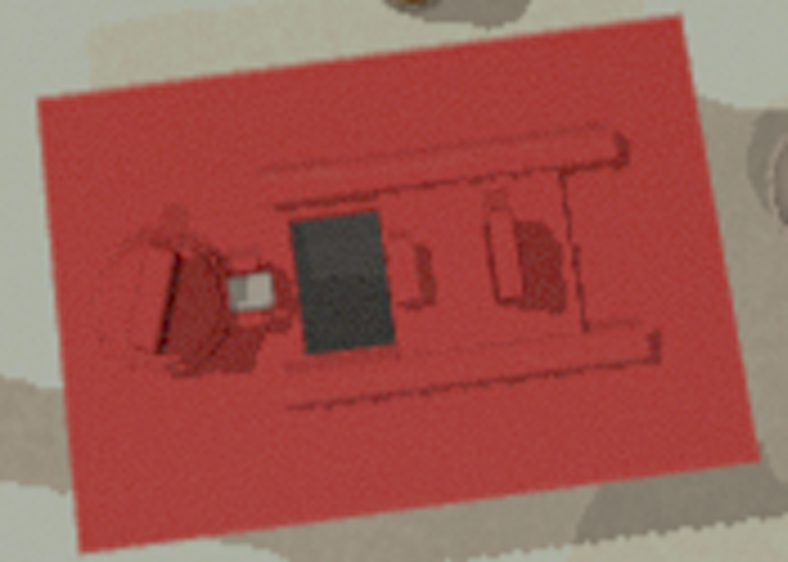

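View pics/s1.png

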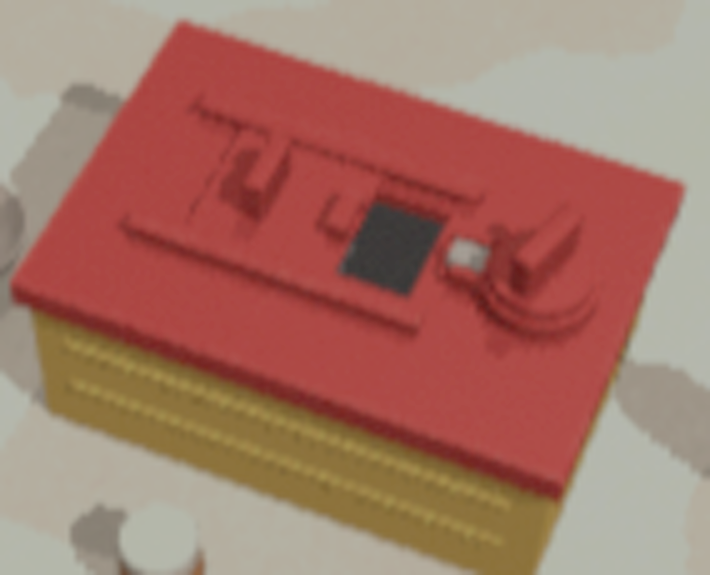

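Crop t1 shows the fin top around (509,252), with its +y face as the dark line on the left. The wing runs roughly from (157,250) to (140,348) with a dark -y face, and the bolt is at (250,290). The scene crop agrees with this, and also shows a small front tab on the hatch.

```bash
cat >> h.py <<'E'
C=np.array([513.65,26.9]);a=np.radians(8.04);X=np.array([np.cos(a),np.sin(a)]);Y=np.array([-np.sin(a),np.cos(a)])
def w(x,y,z): return np.r_[C+x*X+y*Y,z]
def b(P): d=np.asarray(P)[...,:2]-C; return np.stack([d@X,d@Y],-1)
E
python3 - <<'E'
from h import *
t=lambda u,v:(240+u/4.5-.4,185+v/4.5-.4)
s=lambda u,v:(262+u/5-.4,130+v/5-.4)
print("fin",b(cast("top",[t(509,252)],170.5)),"wing centre",b(cast("top",[t(150,300)],187)))
print("housing",proj("top",[w(0,105,149),w(0,105,187)]))
for z,p,q in((187,(172,248),(155,350)),(187,(142,250),(126,345))):
    e=b(cast("top",[t(*p),t(*q)],z)); d=e[0]-e[1]; print(e.round(1).tolist(),np.hypot(*d),np.degrees(np.arctan2(d[1],d[0])))
im=cv2.imread("pics/top0.png");im2=cv2.imread("pics/scene0.png")
def enh(c,k):
    c=cv2.resize(c,None,fx=k,fy=k,interpolation=cv2.INTER_CUBIC)[...,2].astype(float);lo,hi=np.percentile(c,(1,99));return np.clip((c-lo)/(hi-lo)*255,0,255).astype(np.uint8)
A=enh(im[228:278,258:298],10)[:,:400];B=enh(im2[163:203,350:390],10)
D=np.zeros((500,800),np.uint8);D[:,:400]=A;D[:400,400:]=B;cv2.imwrite("pics/k.png",D)
E
```

```text
fin [[  0.89143619 -53.15870505]] wing centre [[ -0.45588097 105.67764666]]
housing [[275.62078229 252.205021  ]
 [273.25423161 250.9868946 ]]
[[20.7, 93.8], [-22.0, 105.8]] 44.30360363205386 -15.726142433229114
[[21.5, 106.9], [-18.2, 118.0]] 41.268938243946 -15.620557970146399
```

View pics/k.png

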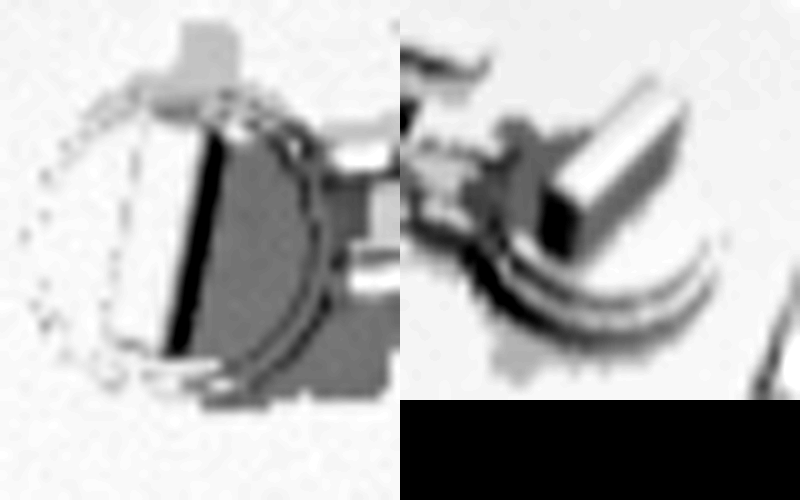

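The wing's long edges run at -15.7° in the bin frame, so about -7.7° in the world. The knob axis sits where the model predicts, and the fin is at bin y ≈ -53. I'll turn the tool to yaw ~188°, push the fin with shut fingers, then grasp the knob at yaw ~172°.

Call:
step_arm --dp '[[0.8, -0.72, 0], [0.8, -0.72, 0], [0.8, -0.72, 0], [0.8, -0.72, 0], [0.8, -0.72, 0], [0.8, -0.72, 0], [0.8, -0.72, 0]]' --twist '[[0, 0, -0.32], [0, 0, -0.32], [0, 0, -0.32], [0, 0, -0.32], [0, 0, -0.32], [0, 0, -0.32], [0, 0, -0.32]]' --fingers 0

```text
time: 0.98
tool_pos: [285.4, -447.2, 404.4]
tcp_rot: [[0.3, 0.954, -0.0], [0.954, -0.3, 0.0], [0.0, -0.001, -1.0]]
force: [-0.4, 1.0, 0.1]
gripper_width: 0.001
grip_force: 0.0
```

```bash
cat >> h.py <<'E'
from scipy.spatial.transform import Rotation as Rn
def go(x,y,z,yawbin):
    "dp, twist from measured pose to the bin-frame target"
    o=observe(); R=np.array(o["tcp_rot"]); p=np.array(o["tool_pos"]); s=a+np.radians(yawbin)
    T=np.array([[np.cos(s),np.sin(s),0],[np.sin(s),-np.cos(s),0],[0,0,-1]])
    print("t",round(o["time"],2),"bin",b(p).round(1),"z",p[2].round(1),"yawbin",np.degrees(np.arctan2(R[1,0],R[0,0])-a).round(2),"F",np.round(o["force"],1),"j7",np.round(o["joints"][6],2),"w",np.round(o["gripper_width"],3),o["grip_force"])
    print("dp",(R.T@(w(x,y,z)-p)/200).round(3),"tw",(Rn.from_matrix(R.T@T).as_rotvec()/np.pi).round(4))
E
python3 -c "
from h import *
go(0,-100,404,180)"
```

```text
t 0.97 bin [-292.3 -437.5] z 404.4 yawbin 64.52 F [-0.4  1.   0.1] j7 0.63 w 0.001 0.0
dp [2.152e+00 5.930e-01 2.000e-03] tw [ 0.000e+00 -2.000e-04 -6.416e-01]
```

Call:
step_arm --dp '[[0.3, 0.08, 0], [0.9, 0.25, 0], [0.9, 0.25, 0], [0.9, 0.25, 0], [0.9, 0.25, 0], [0.9, 0.25, 0], [0.9, 0.25, 0], [0.9, 0.25, 0]]' --twist '[[0, 0, -0.06], [0, 0, -0.35], [0, 0, -0.35], [0, 0, -0.35], [0, 0, -0.35], [0, 0, -0.35], [0, 0, -0.35], [0, 0, -0.35]]'

```text
time: 1.98
tool_pos: [387.0, -290.6, 404.6]
tcp_rot: [[-0.712, 0.702, -0.0], [0.702, 0.712, 0.0], [0.0, -0.0, -1.0]]
force: [-0.4, -0.3, -0.3]
gripper_width: 0.001
grip_force: 0.0
```

```bash
python3 -c "
from h import *
go(0,-100,404,180)"
```

```text
t 1.98 bin [-169.8 -296.6] z 404.6 yawbin 127.37 F [-0.4 -0.3 -0.3] j7 1.39 w 0.001 0.0
dp [0.266 1.272 0.003] tw [ 0.000e+00 -1.000e-04 -2.924e-01]
```

Call:
step_arm --dp '[[0.2, 0.95, 0], [0.2, 0.95, 0], [0.2, 0.95, 0], [0.2, 0.95, 0], [0.2, 0.95, 0], [0.2, 0.95, 0], [0.2, 0.95, 0], [0.2, 0.95, 0]]' --twist '[[0, 0, -0.292], [0, 0, -0.292], [0, 0, -0.292], [0, 0, -0.292], [0, 0, -0.292], [0, 0, -0.292], [0, 0, -0.292], [0, 0, -0.292]]'

```text
time: 2.98
tool_pos: [491.3, -127.1, 404.7]
tcp_rot: [[-0.99, -0.139, 0.0], [-0.139, 0.99, -0.0], [-0.0, -0.0, -1.0]]
force: [0.2, -1.0, 0.2]
gripper_width: -0.003
grip_force: 0.0
```

```bash
python3 -c "
from h import *
go(0,-100,325,180)"
```

```text
t 2.98 bin [ -43.7 -149.3] z 404.7 yawbin -180.03 F [ 0.2 -1.   0.2] j7 1.89 w -0.003 0.0
dp [-0.218  0.247  0.399] tw [-0.      0.     -0.0002]
```

Call:
step_arm --dp '[[-0.218, 0.247, 0], [-0.218, 0.247, 0], [-0.218, 0.247, 0.2], [-0.218, 0.247, 0.4], [-0.218, 0.247, 0.4], [-0.218, 0.247, 0.4], [-0.218, 0.247, 0.4]]' --twist '[[0, 0, 0], [0, 0, 0], [0, 0, 0], [0, 0, 0], [0, 0, 0], [0, 0, 0], [0, 0, 0]]'

```text
time: 3.85
tool_pos: [528.3, -71.8, 326.7]
tcp_rot: [[-0.99, -0.141, 0.003], [-0.141, 0.99, -0.001], [-0.003, -0.001, -1.0]]
force: [-0.4, -0.2, 0.2]
gripper_width: -0.003
grip_force: 0.0
```

```bash
python3 -c "
from h import *
go(0,-30,325,180)
im=camera('top');crop('top',im[...,::-1],240,185,175,125,4,'pics/t2.png')"
```

```text
t 3.85 bin [  0.7 -99.8] z 326.7 yawbin -179.91 F [-0.4 -0.2  0.2] j7 1.69 w -0.003 0.0
dp [0.003 0.349 0.008] tw [-0.0005  0.0009  0.0005]
```

View pics/t2.png

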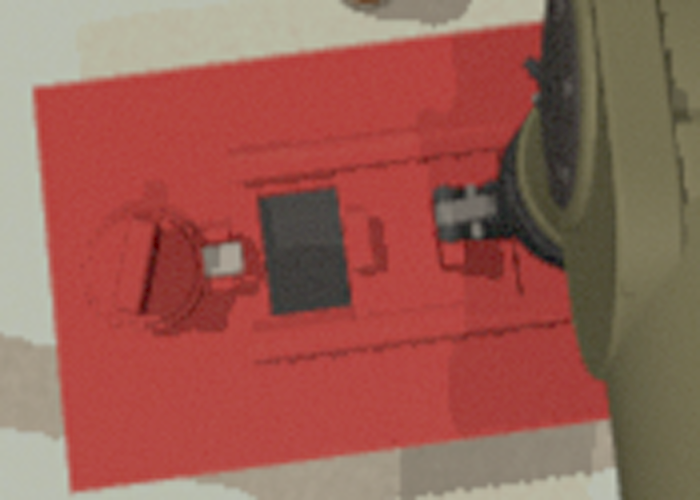

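The gripper is behind the fin and centred; the knuckles only appear above the fin because they're higher. Now I push.

Call:
step_arm --dp '[[0, 0.08, 0], [0, 0.12, 0], [0, 0.16, 0], [0, 0.2, 0], [0, 0.24, 0], [0, 0.28, 0], [0, 0.32, 0], [0, 0.32, 0]]' --twist '[[0, 0, 0], [0, 0, 0], [0, 0, 0], [0, 0, 0], [0, 0, 0], [0, 0, 0], [0, 0, 0], [0, 0, 0]]'

```text
time: 4.9
tool_pos: [518.2, -6.9, 324.6]
tcp_rot: [[-0.99, -0.144, -0.0], [-0.144, 0.99, 0.001], [0.0, 0.001, -1.0]]
force: [-0.5, -0.8, -1.1]
gripper_width: -0.002
grip_force: 0.0
```

```bash
python3 -c "
from h import *
go(0,-20,325,180)"
```

```text
t 4.9 bin [ -0.2 -34.1] z 324.6 yawbin -179.79 F [-0.5 -0.8 -1.1] j7 1.58 w -0.002 1.1922622888960177e-05
dp [-0.001  0.071 -0.002] tw [ 0.0004 -0.0001  0.0012]
```

Call:
step_arm --dp '[[0, 0.02, 0], [0, 0.04, 0], [0, 0.05, 0], [0, 0.06, 0]]' --twist '[[0, 0, 0], [0, 0, 0], [0, 0, 0], [0, 0, 0]]'

```text
time: 5.4
tool_pos: [516.6, 3.5, 324.5]
tcp_rot: [[-0.99, -0.142, -0.0], [-0.142, 0.99, -0.0], [0.0, -0.0, -1.0]]
force: [1.1, -2.4, -0.2]
gripper_width: -0.001
grip_force: 1.6
```

```bash
python3 -c "
from h import *
go(0,-16,325,180)"
```

```text
t 5.4 bin [ -0.3 -23.6] z 324.5 yawbin -179.89 F [ 1.1 -2.4 -0.2] j7 1.56 w -0.001 1.5593775361776352
dp [-0.002  0.038 -0.003] tw [-0.     -0.0002  0.0006]
```

Call:
step_arm --dp '[[0, 0.01, 0], [0, 0.015, 0], [0, 0.02, 0], [0, 0.025, 0], [0, 0.03, 0]]' --twist '[[0, 0, 0], [0, 0, 0], [0, 0, 0], [0, 0, 0], [0, 0, 0]]'

```text
time: 6.02
tool_pos: [515.9, 8.6, 324.5]
tcp_rot: [[-0.99, -0.141, -0.0], [-0.141, 0.99, -0.002], [0.0, -0.002, -1.0]]
force: [1.0, -5.4, -2.7]
gripper_width: -0.0
grip_force: 3.2
```

```bash
python3 -c "
from h import *
go(0,-16,325,180)"
```

```text
t 6.03 bin [ -0.4 -18.5] z 324.5 yawbin -179.91 F [ 1.  -5.4 -2.7] j7 1.55 w -0.0 3.2348913699388504
dp [-0.002  0.012 -0.002] tw [-0.0005 -0.0001  0.0005]
```

Call:
step_arm --dp '[[0, 0.008, 0], [0, 0.015, 0], [0, 0.02, 0], [0, 0.02, 0]]' --twist '[[0, 0, 0], [0, 0, 0], [0, 0, 0], [0, 0, 0]]'

```text
time: 6.52
tool_pos: [515.7, 9.5, 324.6]
tcp_rot: [[-0.99, -0.139, 0.001], [-0.139, 0.99, -0.006], [0.0, -0.006, -1.0]]
force: [2.9, -12.5, -1.7]
gripper_width: 0.002
grip_force: 6.1
```

```bash
python3 -c "
from h import *
go(0,-16,325,180)"
```

```text
t 6.53 bin [ -0.4 -17.5] z 324.6 yawbin -180.07 F [  2.9 -12.5  -1.7] j7 1.54 w 0.002 6.109449416399002
dp [-0.002  0.008 -0.002] tw [-0.002  -0.0001 -0.0004]
```

The force climbs without further travel, so the hatch is at its stop. I'll back off, rise and look.

Call:
step_arm --dp '[[0, -0.08, 0], [0, -0.1, 0], [0, -0.1, -0.2], [0, -0.1, -0.4], [0, -0.1, -0.4], [0, -0.1, -0.4]]' --twist '[[0, 0, 0], [0, 0, 0], [0, 0, 0], [0, 0, 0], [0, 0, 0], [0, 0, 0]]'

```text
time: 7.28
tool_pos: [518.0, -5.7, 404.3]
tcp_rot: [[-0.99, -0.143, -0.001], [-0.143, 0.99, 0.001], [0.0, 0.001, -1.0]]
force: [0.3, -0.5, -0.5]
gripper_width: -0.002
grip_force: 0.0
```

```bash
python3 -c "
from h import *
go(0,105,400,164.3)
im=camera('scene');crop('scene',im[...,::-1],262,130,142,115,5,'pics/s2.png')"
```

```text
t 7.28 bin [ -0.3 -32.9] z 404.3 yawbin -179.83 F [ 0.3 -0.5 -0.5] j7 1.63 w -0.002 0.0
dp [-0.004  0.689  0.022] tw [ 0.0002 -0.0002  0.0882]
```

View pics/s2.png

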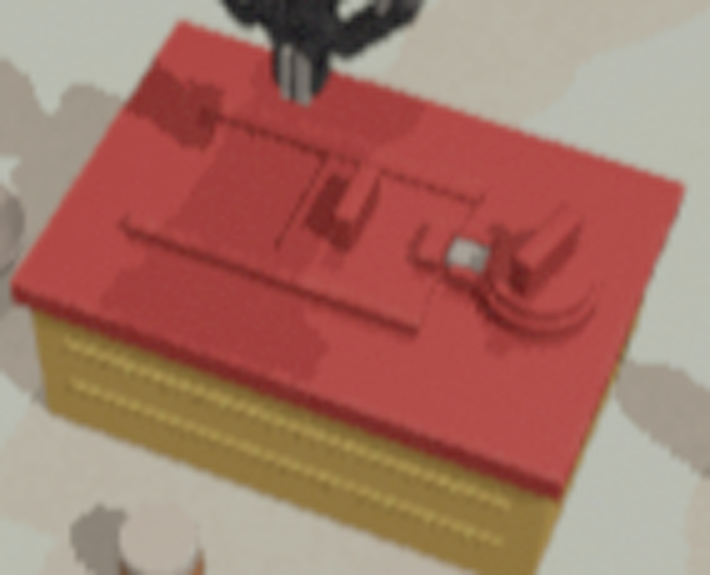

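The crop shows the hatch fin at about (358,195), the opening covered, and the bolt at (467,253). The hatch is shut. Next is the knob.

Call:
step_arm --dp '[[-0.004, 0.69, 0], [-0.004, 0.69, 0], [-0.004, 0.69, 0], [-0.004, 0.69, 0.0], [-0.004, 0.69, 0], [-0.004, 0.69, 0], [-0.004, 0.69, 0]]' --twist '[[0, 0, 0.088], [0, 0, 0.088], [0, 0, 0.088], [0, 0, 0.088], [0, 0, 0.088], [0, 0, 0.088], [0, 0, 0.088]]' --fingers 0.6

```text
time: 8.2
tool_pos: [499.6, 129.2, 404.5]
tcp_rot: [[-0.991, 0.136, -0.0], [0.136, 0.991, -0.0], [0.0, -0.0, -1.0]]
force: [-0.6, 0.4, -0.8]
gripper_width: 0.602
grip_force: 0.0
```

```bash
python3 -c "
from h import *
go(0,105,335,164.3)"
```

```text
t 8.2 bin [  0.4 103.2] z 404.5 yawbin 164.17 F [-0.6  0.4 -0.8] j7 1.08 w 0.602 0.0
dp [0.004 0.008 0.348] tw [-0.0001 -0.0001 -0.0007]
```

Call:
step_arm --dp '[[0.004, 0.008, 0.1], [0.004, 0.008, 0.2], [0.004, 0.008, 0.3], [0.004, 0.008, 0.345], [0.004, 0.008, 0.345], [0.004, 0.008, 0.345]]' --twist '[[0, 0, 0], [0, 0, 0], [0, 0, 0], [0, 0, 0], [0, 0, 0], [0, 0, 0]]'

```text
time: 8.95
tool_pos: [499.1, 132.1, 336.4]
tcp_rot: [[-0.991, 0.134, 0.001], [0.134, 0.991, 0.0], [-0.001, 0.0, -1.0]]
force: [0.3, 1.1, 0.1]
gripper_width: 0.602
grip_force: 0.0
```

```bash
python3 -c "
from h import *
go(0,105,335,164.3)"
```

```text
t 8.95 bin [  0.3 106.2] z 336.4 yawbin 164.27 F [0.3 1.1 0.1] j7 1.03 w 0.602 0.0
dp [ 0.    -0.006  0.007] tw [ 0.0001  0.0004 -0.0002]
```

Call:
step_arm --dp '[[0, 0, 0], [0, 0, 0], [0, 0, 0], [0, 0, 0], [0, 0, 0], [0, 0, 0]]' --twist '[[0, 0, 0], [0, 0, 0], [0, 0, 0], [0, 0, 0], [0, 0, 0], [0, 0, 0]]' --fingers 0 --squeeze 40

```text
time: 9.7
tool_pos: [499.0, 132.0, 336.2]
tcp_rot: [[-0.991, 0.134, 0.001], [0.134, 0.991, -0.0], [-0.001, -0.0, -1.0]]
force: [-1.0, -0.9, 5.6]
gripper_width: 0.155
grip_force: 41.5
```

```bash
python3 -c "
from h import *
go(0,105,335,164.3);print(observe()['torque'])"
```

```text
t 9.7 bin [  0.2 106.1] z 336.2 yawbin 164.28 F [-1.  -0.9  5.6] j7 1.03 w 0.155 41.51114523410797
dp [-0.001 -0.006  0.006] tw [-0.0001  0.0002 -0.0001]
[-0.23097731  0.16570442  0.00066914]
```

The grip is good (13.2 mm, centred, 41 N). Turning clockwise is a positive twist about tool z.

Call:
step_arm --dp '[[0, 0, 0], [0, 0, 0], [0, 0, 0], [0, 0, 0], [0, 0, 0], [0, 0, 0], [0, 0, 0], [0, 0, 0]]' --twist '[[0, 0, 0.05], [0, 0, 0.1], [0, 0, 0.15], [0, 0, 0.2], [0, 0, 0.25], [0, 0, 0.3], [0, 0, 0.35], [0, 0, 0.4]]'

```text
time: 10.7
tool_pos: [499.4, 132.6, 336.2]
tcp_rot: [[-0.175, 0.985, 0.003], [0.985, 0.175, 0.001], [0.001, 0.003, -1.0]]
force: [2.5, 0.1, 2.6]
gripper_width: 0.159
grip_force: 41.1
```

```bash
python3 -c "
from h import *
go(0,105,335,92.3);print(observe()['torque'])"
```

```text
t 10.7 bin [  0.7 106.7] z 336.2 yawbin 92.02 F [2.5 0.1 2.6] j7 -0.22 w 0.159 41.11263871192932
dp [-0.008 -0.004  0.006] tw [ 0.001  -0.0003 -0.0016]
[ 0.19727377 -0.46459795  0.08548274]
```

Call:
step_arm --dp '[[0, 0, 0], [0, 0, 0], [0, 0, 0], [0, 0, 0]]' --twist '[[0, 0, 0.03], [0, 0, 0.06], [0, 0, 0.09], [0, 0, 0.09]]'

```text
time: 11.2
tool_pos: [499.6, 132.6, 336.2]
tcp_rot: [[0.101, 0.995, 0.003], [0.995, -0.101, 0.002], [0.002, 0.003, -1.0]]
force: [4.7, 2.3, 1.9]
gripper_width: 0.159
grip_force: 41.1
```

```bash
cat >> h.py <<'E'
def tq():
    o=observe(); R=np.array(o["tcp_rot"]); y=np.degrees(np.arctan2(R[1,0],R[0,0])-a)
    print("t",round(o["time"],2),"turned",round(np.radians(164.28-y),3),"T",np.round(o["torque"],3),"F",np.round(o["force"],1),"jt7",round(o["joint_torque"][6],3),"w",round(o["gripper_width"],3),"bin",b(o["tool_pos"]).round(1))
E
python3 -c "
from h import *
tq()"
```

```text
t 11.2 turned 1.538 T [ 0.352 -0.934 -0.038] F [4.7 2.3 1.9] jt7 -0.282 w 0.159 bin [  0.9 106.6]
```

Call:
step_arm --dp '[[0, 0, 0], [0, 0, 0], [0, 0, 0]]' --twist '[[0, 0, 0.02], [0, 0, 0.04], [0, 0, 0.04]]'

```text
time: 11.58
tool_pos: [499.7, 132.5, 336.2]
tcp_rot: [[0.225, 0.974, 0.004], [0.974, -0.225, 0.002], [0.002, 0.003, -1.0]]
force: [5.0, 1.8, 1.7]
gripper_width: 0.152
grip_force: 41.1
```

```bash
python3 -c "
from h import *
tq()"
```

```text
t 11.57 turned 1.663 T [ 0.456 -1.018  0.028] F [5.  1.8 1.7] jt7 -0.122 w 0.152 bin [  0.9 106.6]
```

Call:
step_arm --dp '[[0, 0, 0], [0, 0, 0], [0, 0, 0]]' --twist '[[0, 0, 0.02], [0, 0, 0.03], [0, 0, 0.03]]'

```text
time: 11.95
tool_pos: [499.7, 132.5, 336.2]
tcp_rot: [[0.315, 0.949, 0.004], [0.949, -0.315, 0.002], [0.003, 0.003, -1.0]]
force: [5.2, 2.3, 0.9]
gripper_width: 0.151
grip_force: 41.0
```

```bash
python3 -c "
from h import *
tq()"
```

```text
t 11.95 turned 1.757 T [ 0.433 -1.049 -0.047] F [5.2 2.3 0.9] jt7 -0.051 w 0.151 bin [  1.  106.5]
```

Call:
step_arm --dp '[[0, 0, 0], [0, 0, 0], [0, 0, 0]]' --twist '[[0, 0, 0.01], [0, 0, 0.02], [0, 0, 0.02]]'

```text
time: 12.32
tool_pos: [499.8, 132.5, 336.2]
tcp_rot: [[0.374, 0.928, 0.004], [0.928, -0.374, 0.002], [0.003, 0.003, -1.0]]
force: [5.0, 2.6, 1.0]
gripper_width: 0.153
grip_force: 41.0
```

```bash
python3 -c "
from h import *
tq();tq()"
```

```text
t 12.32 turned 1.82 T [ 0.49  -1.159  0.052] F [5.  2.6 1. ] jt7 -0.145 w 0.153 bin [  1.  106.5]
t 12.32 turned 1.82 T [ 0.49  -1.159  0.052] F [5.  2.6 1. ] jt7 -0.145 w 0.153 bin [  1.  106.5]
```

Call:
step_arm --dp '[[0, 0, 0], [0, 0, 0], [0, 0, 0]]' --twist '[[0, 0, 0.01], [0, 0, 0.02], [0, 0, 0.02]]'

```text
time: 12.7
tool_pos: [499.8, 132.5, 336.2]
tcp_rot: [[0.431, 0.902, 0.004], [0.902, -0.431, 0.001], [0.003, 0.003, -1.0]]
force: [5.5, 1.7, 1.3]
gripper_width: 0.155
grip_force: 40.9
```

```bash
python3 -c "
from h import *
tq();
for n,r in(('top',(240,185,175,125)),('scene',(262,130,142,115))): im=camera(n); crop(n,im[...,::-1],*r,4,f'pics/{n}5.png')
A=cv2.imread('pics/top5.png');B=cv2.imread('pics/scene5.png');A=A[:460,:];D=np.zeros((500,800,3),np.uint8);D[:,:400]=A[:500,0:400] if A.shape[0]>=500 else np.vstack([A[:,:400],np.zeros((500-A.shape[0],400,3),np.uint8)]);D[:400,400:]=B[:400,168:568];cv2.imwrite('pics/m5.png',D)"
```

```text
t 12.7 turned 1.882 T [ 0.494 -1.229  0.187] F [5.5 1.7 1.3] jt7 -0.281 w 0.155 bin [  1.1 106.5]
```

View pics/m5.png

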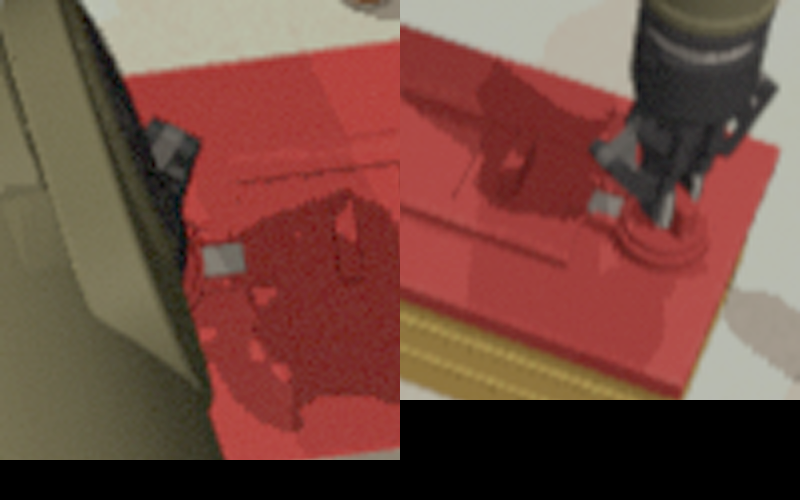

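The bolt is visible in the top view (tip near crop (245,258)), still about in. I'll measure its tip to sub-pixel precision against the first picture, where it was at 55 mm.

```bash
cat >> h.py <<'E'
def bolt(im=None):
    if im is None: im=camera("top")[...,::-1]
    g=im[...,1]/(im[...,2]+1.); ys=np.arange(70,30,-.25); xs=np.arange(-4,4.1,1)
    uv=np.float32([[proj("top",w(x,y,148.5))[0] for y in ys] for x in xs])
    p=cv2.remap(g.astype(np.float32),uv[...,0],uv[...,1],cv2.INTER_LINEAR).mean(0)
    i=np.where(p>.5*p.max())[0][-1]; f=(p[i]-.5*p.max())/(p[i]-p[i+1]); print("bolt tip y",round(ys[i]-.25*f,2),"max",round(float(p.max()),2))
E
python3 -c "
from h import *
bolt(cv2.imread('pics/top0.png'));bolt();tq()"
```

```text
Traceback (most recent call last):
  File "h.py", line 30, in bolt
    i=np.where(p>.5*p.max())[0][-1]; f=(p[i]-.5*p.max())/(p[i]-p[i+1]); print("bolt tip y",round(ys[i]-.25*f,2),"max",round(float(p.max()),2))
                                                               ~^^^^^
IndexError: index 160 is out of bounds for axis 0 with size 160
```

Call:
step_arm --dp '[[0, 0, 0], [0, 0, 0], [0, 0, 0]]' --twist '[[0, 0, 0.01], [0, 0, 0.02], [0, 0, 0.02]]'

```text
time: 13.18
tool_pos: [499.9, 132.5, 336.3]
tcp_rot: [[0.487, 0.874, 0.005], [0.874, -0.487, 0.001], [0.004, 0.003, -1.0]]
force: [5.3, 1.2, 0.7]
gripper_width: 0.156
grip_force: 40.9
```

```bash
python3 -c "
from h import *
tq();bolt()"
```

```text
t 13.18 turned 1.945 T [ 0.443 -1.209  0.276] F [5.3 1.2 0.7] jt7 -0.297 w 0.156 bin [  1.2 106.5]
bolt tip y 52.89 max 0.92
```

Call:
step_arm --dp '[[0, 0, 0], [0, 0, 0], [0, 0, 0]]' --twist '[[0, 0, 0.01], [0, 0, 0.02], [0, 0, 0.02]]'

```text
time: 13.6
tool_pos: [499.9, 132.5, 336.3]
tcp_rot: [[0.541, 0.841, 0.005], [0.841, -0.541, 0.002], [0.004, 0.003, -1.0]]
force: [6.2, 2.2, -0.2]
gripper_width: 0.151
grip_force: 40.9
```

```bash
python3 -c "
from h import *
tq();bolt()"
```

```text
t 13.6 turned 2.008 T [ 0.454 -1.356  0.116] F [ 6.2  2.2 -0.2] jt7 -0.189 w 0.151 bin [  1.2 106.4]
bolt tip y 52.13 max 0.91
```

```bash
sed -i 's/arange(70,30,-.25)/arange(70,E,-.25)/; s/def bolt(im=None):/def bolt(im=None,E=36):/' h.py; python3 -c "
from h import *
bolt(cv2.imread('pics/top0.png'),46)"
```

```text
bolt tip y 53.77 max 0.91
```

Call:
step_arm --dp '[[0, 0, 0], [0, 0, 0], [0, 0, 0]]' --twist '[[0, 0, 0.01], [0, 0, 0.02], [0, 0, 0.02]]'

```text
time: 14.02
tool_pos: [500.0, 132.4, 336.2]
tcp_rot: [[0.593, 0.805, 0.005], [0.805, -0.593, 0.002], [0.004, 0.003, -1.0]]
force: [6.4, 1.9, -1.4]
gripper_width: 0.156
grip_force: 40.9
```

```bash
python3 -c "
from h import *
tq();bolt()"
```

```text
t 14.03 turned 2.072 T [ 4.490e-01 -1.307e+00  1.000e-03] F [ 6.4  1.9 -1.4] jt7 -0.079 w 0.156 bin [  1.2 106.4]
bolt tip y 51.72 max 0.91
```

Call:
step_arm --dp '[[0, 0, 0], [0, 0, 0], [0, 0, 0]]' --twist '[[0, 0, 0.01], [0, 0, 0.02], [0, 0, 0.02]]'

```text
time: 14.45
tool_pos: [500.0, 132.4, 336.2]
tcp_rot: [[0.643, 0.766, 0.005], [0.766, -0.643, 0.002], [0.004, 0.002, -1.0]]
force: [6.2, 2.0, -0.6]
gripper_width: 0.155
grip_force: 41.0
```

```bash
python3 -c "
from h import *
tq();bolt()"
```

```text
t 14.45 turned 2.135 T [ 0.472 -1.316 -0.095] F [ 6.2  2.  -0.6] jt7 0.031 w 0.155 bin [  1.2 106.4]
bolt tip y 51.81 max 0.91
```

Call:
step_arm --dp '[[0, 0, 0], [0, 0, 0], [0, 0, 0]]' --twist '[[0, 0, 0.01], [0, 0, 0.02], [0, 0, 0.02]]'

```text
time: 14.88
tool_pos: [500.0, 132.3, 336.2]
tcp_rot: [[0.69, 0.724, 0.005], [0.724, -0.69, 0.002], [0.005, 0.002, -1.0]]
force: [5.9, 1.9, 0.4]
gripper_width: 0.152
grip_force: 41.2
```

```bash
python3 -c "
from h import *
tq();bolt()"
```

```text
t 14.88 turned 2.198 T [ 0.423 -1.302 -0.199] F [5.9 1.9 0.4] jt7 0.132 w 0.152 bin [  1.2 106.3]
bolt tip y 51.8 max 0.92
```

Call:
step_arm --dp '[[0, 0, 0], [0, 0, 0], [0, 0, 0]]' --twist '[[0, 0, 0.01], [0, 0, 0.02], [0, 0, 0.02]]'

```text
time: 15.3
tool_pos: [500.0, 132.2, 336.2]
tcp_rot: [[0.734, 0.679, 0.005], [0.679, -0.734, 0.002], [0.005, 0.002, -1.0]]
force: [5.8, 1.2, 1.4]
gripper_width: 0.159
grip_force: 41.5
```

```bash
python3 -c "
from h import *
tq();bolt()
im=camera('top');cv2.imwrite('pics/top6.png',im[...,::-1])
c=im[235:265,285:315,::-1];c0=cv2.imread('pics/top0.png')[235:265,285:315]
cv2.imwrite('pics/b6.png',cv2.resize(np.hstack([c0,c]),None,fx=12,fy=12,interpolation=0))"
```

```text
t 15.3 turned 2.261 T [ 0.479 -1.294 -0.269] F [5.8 1.2 1.4] jt7 0.211 w 0.159 bin [  1.3 106.2]
bolt tip y 51.79 max 0.92
```

View pics/b6.png

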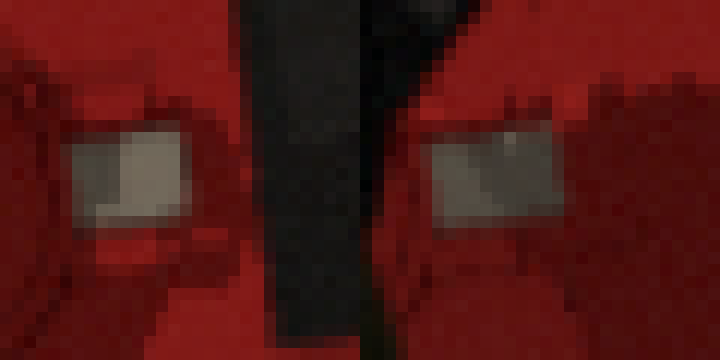

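The hatch's keeper tab hides the bolt tip beyond about 53 mm, so this reading has saturated. The torque tells it instead: it peaked at +0.28 at 1.95 rad, crossed zero at 2.07, and is now -0.27, so the spring is driving the knob on and the top has been passed. I'll release and check.

Call:
step_arm --dp '[[0, 0, 0], [0, 0, 0], [0, 0, 0], [0, 0, 0], [0, 0, -0.15], [0, 0, -0.35], [0, 0, -0.35], [0, 0, -0.35]]' --twist '[[0, 0, 0], [0, 0, 0], [0, 0, 0], [0, 0, 0], [0, 0, 0], [0, 0, 0], [0, 0, 0], [0, 0, 0]]' --fingers 0.6

```text
time: 16.4
tool_pos: [498.6, 131.9, 405.2]
tcp_rot: [[0.735, 0.678, -0.001], [0.678, -0.735, -0.0], [-0.001, -0.0, -1.0]]
force: [-0.0, 0.3, -0.6]
gripper_width: 0.599
grip_force: 0.0
```

Call:
step_arm --dp '[[0.5, 0.5, -0.3], [0.5, 0.5, -0.3], [0.5, 0.5, -0.3], [0.5, 0.5, -0.3]]' --twist '[[0, 0, 0], [0, 0, 0], [0, 0, 0], [0, 0, 0]]'

```text
time: 16.9
tool_pos: [641.6, 125.7, 463.5]
tcp_rot: [[0.735, 0.678, -0.003], [0.678, -0.735, 0.001], [-0.001, -0.003, -1.0]]
force: [-0.5, 0.2, -0.9]
gripper_width: 0.598
grip_force: 0.0
```

```bash
python3 -c "
from h import *
tq()
a1=camera('top')[...,::-1];b1=camera('scene')[...,::-1];cv2.imwrite('pics/top7.png',a1);cv2.imwrite('pics/scene7.png',b1)
f=lambda c:np.clip(255*(c/255.)**.6,0,255).astype(np.uint8)
k=lambda c:cv2.resize(f(c),(400,500),interpolation=cv2.INTER_CUBIC)
cv2.imwrite('pics/m7.png',np.hstack([k(a1[225:285,255:303]),k(b1[158:208,345:385])]))"
```

```text
t 16.9 turned 2.263 T [0.022 0.041 0.024] F [-0.5  0.2 -0.9] jt7 -0.005 w 0.598 bin [140.5  80. ]
```

View pics/m7.png

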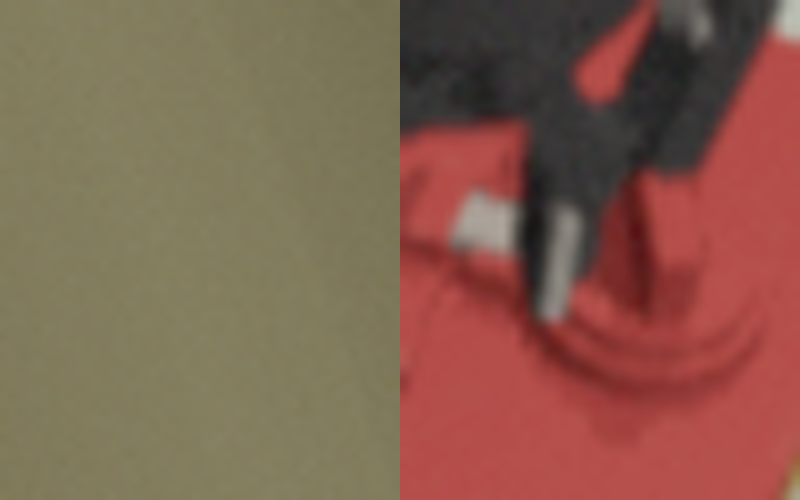

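The arm is hiding the wing in both views, so I'll move towards -y and look again.

Call:
step_arm --dp '[[-0.85, 0.92, 0], [-0.85, 0.92, 0], [-0.85, 0.92, 0], [-0.85, 0.92, 0], [-0.85, 0.92, 0], [-0.85, 0.92, 0], [-0.85, 0.92, 0]]' --twist '[[0, 0, 0], [0, 0, 0], [0, 0, 0], [0, 0, 0], [0, 0, 0], [0, 0, 0], [0, 0, 0]]'

```text
time: 17.88
tool_pos: [639.7, -121.4, 465.8]
tcp_rot: [[0.732, 0.681, -0.0], [0.681, -0.732, 0.001], [0.0, -0.001, -1.0]]
force: [-0.2, 0.6, 0.1]
gripper_width: 0.601
grip_force: 0.0
```

```bash
python3 -c "
from h import *
tq()
a1=camera('top')[...,::-1];b1=camera('scene')[...,::-1];cv2.imwrite('pics/top8.png',a1);cv2.imwrite('pics/scene8.png',b1)
f=lambda c:np.clip(255*(c/255.)**.6,0,255).astype(np.uint8)
k=lambda c:cv2.resize(f(c),(400,500),interpolation=cv2.INTER_CUBIC)
cv2.imwrite('pics/m8.png',np.hstack([k(a1[228:278,265:305]),k(b1[158:208,345:385])]))"
```

```text
t 17.88 turned 2.258 T [-0.025 -0.044  0.046] F [-0.2  0.6  0.1] jt7 -0.003 w 0.601 bin [ 104.1 -164.5]
```

View pics/m8.png

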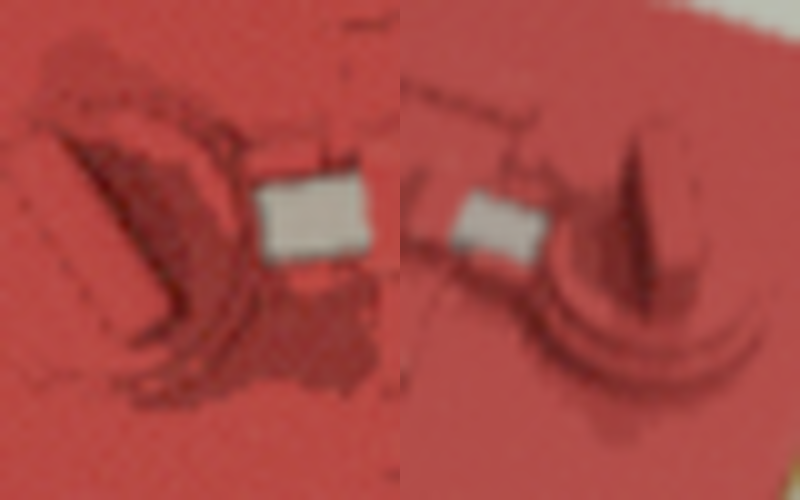

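In the crop the wing's long edges now run down to the right at about 30° from vertical. That puts the knob some 2.4 rad from its start, further than the 2.26 rad I turned it, so it sprang on after release. I'll confirm the angle numerically before handing in.

```bash
python3 -c "
from h import *
for fn,E in(('top0',46),('top8',36)):
    im=cv2.imread(f'pics/{fn}.png'); bolt(im,E)
    r=cv2.GaussianBlur(im[...,2],(3,3),0).astype(np.float32); xs=np.arange(-14,14.1,1)
    # brightest-to-dark edge of the wing top, bin-frame scan along -y at z=187
    best=[]
    for x in xs:
        ys=np.arange(130,80,-.5); uv=np.float32([proj('top',w(x,y,187))[0] for y in ys])[None]
        p=cv2.remap(r,uv[...,0],uv[...,1],1)[0]; d=np.gradient(p); best.append(ys[d.argmin()])
    best=np.array(best); l=cv2.fitLine(np.float32(np.c_[xs,best]),cv2.DIST_HUBER,0,.01,.01).ravel(); print(fn,np.degrees(np.arctan(l[1]/l[0])),best)
"
```

```text
bolt tip y 53.77 max 0.91Traceback (most recent call last):
  File "<string>", line 9, in <module>
    ys=np.arange(130,80,-.5); uv=np.float32([proj('top',w(x,y,187))[0] for y in ys])[None]
                                             ~~~~^^^^^^^^^^^^^^^^^^
  File "h.py", line 9, in proj
    f,cx,cy,E=K(n); c=(np.atleast_2d(P)-E[:3,3])@E[:3,:3]; return np.c_[c[:,0]/c[:,2]*f+cx,c[:,1]/c[:,2]*f+cy]
              ~^^^
  File "h.py", line 4, in K
    p=camera_params(n); f=200/np.tan(np.radians(p["vfov"]/2)); return f,p["cx"],p["cy"],np.array(p["extrinsics"])
ValueError: time passes only in moves, steps and waits
```

```bash
sed -i 's/^def K(n):/import functools\n@functools.cache\ndef K(n):/' h.py; python3 -c "
from h import *
for fn,E in(('top0',46),('top8',36)):
    im=cv2.imread(f'pics/{fn}.png'); bolt(im,E)
    r=cv2.GaussianBlur(im[...,2],(3,3),0).astype(np.float32); xs=np.arange(-14,14.1,2); best=[]
    for x in xs:
        ys=np.arange(130,80,-.5); uv=proj('top',[w(x,y,187) for y in ys]).astype(np.float32)[None]
        p=cv2.remap(r,uv[...,0],uv[...,1],1)[0]; best.append(ys[np.gradient(p).argmin()])
    l=cv2.fitLine(np.float32(np.c_[xs,best]),cv2.DIST_HUBER,0,.01,.01).ravel(); print(fn,np.degrees(np.arctan(l[1]/l[0])),best)
"
```

```text
bolt tip y 53.77 max 0.91
top0 -16.432247 [np.float64(104.5), np.float64(101.5), np.float64(102.0), np.float64(101.0), np.float64(101.0), np.float64(101.0), np.float64(99.0), np.float64(98.5), np.float64(99.0), np.float64(98.5), np.float64(98.5), np.float64(95.5), np.float64(95.5), np.float64(95.5), np.float64(95.0)]
bolt tip y 51.68 max 0.91
top8 27.159668 [np.float64(92.0), np.float64(92.5), np.float64(93.5), np.float64(95.0), np.float64(96.0), np.float64(97.5), np.float64(96.5), np.float64(99.0), np.float64(99.5), np.float64(100.5), np.float64(102.0), np.float64(104.0), np.float64(103.0), np.float64(105.0), np.float64(106.5)]
```

The knob has turned 2.38 rad. It sprang on 0.12 rad by itself after release, to the detent's rest about 0.25–0.3 rad past the top, so it has clicked. The hatch is shut and the arm is clear.

```bash
python3 -c "
from bench import *
print(finish_job())"
```

```text
the job is handed in; nothing more can be done
None
```

I handed the job in, but no verdict came back. The hatch is shut against its stop, and the knob clicked past its detent at about 2.38 rad. I couldn't see the bolt tip because the hatch's tab hides it, so "bolt out" rests on the torque reversal and the knob springing on after release; the arm is clear and never went near the bottle, bowl or jar.

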